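# Shut the water purifier down with its three push pods

### The arm

A 6-joint arm with a two-finger parallel gripper is mounted at the origin on the work surface. World frame = base frame: x ahead of the robot, y to its left, z up, the work surface at z = 0. Lengths are in m, angles in rad, forces in N, time in s.
With the tool pointing down it reaches from about 0.35 to 0.725 m from the base axis. Payload 6 kg.
Tool frame: the origin (TCP) lies midway between the tips of the shut fingers; the grasp point (between the pads) lies 19 mm behind it; z points along the fingers, y is the direction in which the jaws open and shut (so a half turn about z gives the same grasp; the last joint's range is limited). The gripper opens to 85 mm and grips with 20 to 120 N. Pads are 22 mm wide; open, the fingers measure 114 mm over their backs; the gripper's body (76 mm by 85 mm) begins 54 mm behind the grasp point. The pads swing forward as they close: fully open they stand 13 mm farther back than shut.
Start: joints at [1.454, 0.04, 0.085, 0, -1.615, -0.334], TCP at [0.261, 0.54, 0.209] pointing down, gripper open.
Joint ranges: [-2.56, 2.56], [-1.29, 2.01], [-1.08, 1.49], [-3.29, 1.98], [-2.81, -0.18], [-2.99, 2.99]. Speed limits (rad/s): [2.57, 2.57, 3.01, 3.14, 3.14, 3.14].

### API

Orientations are given as a unit quaternion [w, x, y, z].
In Python, from cell import manip, vision, order, nets gives the robot as it stands.
- The arm moves only by the shell command python3 -m creep 'ROWS' [FORCE]. ROWS is a JSON object of lists of equal length, an entry for each row: "slide": the shift along the world's x, y, z in mm, a list of three; "turn": the turn about the world's z in degrees; "hand": the opening, from 0 (shut) to 1 (fully open). In form: {"slide": [[tx, ty, tz], ...], "turn": [turn, ...], "hand": [hand, ...]}. A call has 1 to 12 rows; each row shifts and turns the commanded pose from where the row before left it; what a row does not reach is not made up. A row lasts 1/8 s, in which the tool goes at most 62.5 mm and 10.7 degrees, less where a joint would pass 70% of its speed; a pose out of reach is approached as far as the arm can. A call with a gripper value outside its range is refused whole. The fingers move at their own pace and stop on an object; FORCE is the grip in N (left out, the last holds). Time passes only in rows, so rows that do not move let the fingers close. It gives the time, the measured TCP pose, the force and the opening at its end, in the units of the state.
- manip.read_state(): the state, without advancing time (a new reading comes with each control period).
- vision.snapshot(name): name is "scene" or "top"; returns the picture (384x512x3 uint8, red, green, blue); there is no depth.
- vision.camera_params(name): a dict with "fx", "fy", "cx", "cy" (pixels), "k1" (the pictures are not rectified: a ray, as slopes to the right and down, at radius r is drawn at 1 + k1 r^2 times it, then the intrinsics apply), "R" (3x3) and "t" (3): a world point X has camera coordinates R X + t. Camera axes: x right, y down, z forward; pixel columns grow to the right and rows downward; lengths in m; the calibration is good to about 2 mm. A picture is of the moment at which its call begins. camera_params takes no time and is no camera call.
- order.close_job(): hands the job in, once; it reports no verdict.
Trained networks look in the newest picture that a camera, given by its name, has taken for a name from the list of things; names that differ only in an ending like _2 or _b are one class to them, and where a whole thing is asked for, a point or a joint stands for the part that bears it (a point fixed in the world has none). Each returns a list of dicts, best first, with "conf" (0 to 1); they miss things now and then, are a little off and sometimes report something else, mostly with a low value. They report only what shows in the picture. A call takes as long as a camera call. They do not tell look-alikes from the thing itself.
- nets.search_frame(target, camera): "point" ([x, y, z] in m, in the coordinates of the camera as it stood for that picture, good to about 4 mm: the middle of the surface that is visible of it).
- nets.spot_point(target, camera): "point" ([x, y, z] in m, in the coordinates of the camera as it stood for that picture, good to about 4 mm: a listed point, or the origin of a listed thing).
The state is a dict: "t": time; "q": joint angles; "qd": joint speeds; "joint_efforts": joint torques, N m; "tcp_pos": TCP position; "tool_rot": TCP orientation; "contact_force": force on the tool from outside, world axes, zero at the start; "wrist_torque": the same for the moment, N m; "grip_width": finger opening in m.
Only numpy, scipy, OpenCV 4.12 (cv2) and the standard library are available. Lean on these libraries where they do the work, as an engineer would, in place of code of your own. Each camera call takes 0.05 s, during which the arm holds its last target.

### The job

Shut the lab's water purifier down for the night with its three push pods on the bench: with closed fingertips press in the square pod's key first, then the long pod's, then the round pod's, each right down so that it stays in by itself. Press lightly and in that order; do not pick up, tip or drag the pods, and leave the beaker, bottle and jar where they stand.

Things in the scene. Friction and masses are not known exactly. Their poses are not given: they have to be found in the camera images.
- pod_square: the square push pod: a cream plastic housing 84 x 84 mm, 24 mm high with a 60 mm square collar up to 30 mm, standing loose on the bench, 0.6 kg give or take a third; a dark grey square key in its middle. Origin: centre of the underside, z up, x and y along its sides
- pod_long: the long push pod: a cream plastic housing 124 x 64 mm, 24 mm high with a 100 x 44 mm collar up to 30 mm, loose on the bench, about 0.6 kg; a dark grey long key in its middle. Origin: centre of the underside, z up, x along its length
- pod_round: the round push pod: a cream plastic housing 84 mm in diameter, 24 mm high with a 60 mm round collar up to 30 mm, loose on the bench, about 0.6 kg; a dark grey round key in its middle. Origin: centre of the underside, z up
- top_square (a point): centre of the top face of the square key (46 x 46 mm); it sinks with the key and its rubber cap, from about 51 mm above the bench to 42 mm when fully in and let go
- top_long (a point): centre of the top face of the long key (84 x 30 mm, x along its length); it sinks with the key and its rubber cap, from about 51 mm above the bench to 42 mm when fully in and let go
- top_round (a point): centre of the top face of the round key (48 mm in diameter); it sinks with the key and its rubber cap, from about 51 mm above the bench to 42 mm when fully in and let go
- key_square (a joint): how far the square key is pushed in: 0 out, 0.010 m fully in; it starts 20 to 22 mm proud of the housing's 30 mm high top, slides straight down to a stop at 10 mm (12 mm proud), takes 3 N to start and about 5 N near the bottom, and stays wherever it is left. Its top is a springy rubber cap that gives a further 1 mm for every 2.2 N of push (about 2 mm while the key slides, 9.5 mm at most) and springs back; this value leaves the cap out
- key_long (a joint): how far the long key is pushed in: 0 out, 0.010 m fully in; it starts 20 to 22 mm proud of the housing's 30 mm high top, slides straight down to a stop at 10 mm (12 mm proud), takes 3 N to start and about 5 N near the bottom, and stays wherever it is left. Its top is a springy rubber cap that gives a further 1 mm for every 2.2 N of push (about 2 mm while the key slides, 9.5 mm at most) and springs back; this value leaves the cap out
- key_round (a joint): how far the round key is pushed in: 0 out, 0.010 m fully in; it starts 20 to 22 mm proud of the housing's 30 mm high top, slides straight down to a stop at 10 mm (12 mm proud), takes 3 N to start and about 5 N near the bottom, and stays wherever it is left. Its top is a springy rubber cap that gives a further 1 mm for every 2.2 N of push (about 2 mm while the key slides, 9.5 mm at most) and springs back; this value leaves the cap out
- beaker: bystander: open glass beaker, 66 mm across, 85 mm high, on the side of the pods away from the robot. Origin: centre of the underside
- reagent_bottle: bystander: amber bottle with a white cap, 60 mm across, 140 mm high, on the side of the pods away from the robot. Origin: centre of the underside
- sample_jar: bystander: small clear jar with a white cap, 36 mm across, 50 mm high, standing between the middle pod and the pod on the robot's left (+y). Origin: centre of the underside
Not all that is in view belongs to the job. What is shaped like the pod_long but blue or purple is not meant.

How it is judged:
On the way, in this order (a step that is already met when the one before it is completed fails the run):
1. the square key is in (over 6 of its 10 mm) (value of joint key_square above 0.006 m), for 0.2 s.
2. the long key is in (over 6 of its 10 mm) (value of joint key_long above 0.006 m), for 0.2 s.
3. the round key is in (over 6 of its 10 mm) (value of joint key_round above 0.006 m), for 0.2 s.
At the end, for the whole second after the job is handed in: all three keys stay in by more than 6 of their 10 mm; the pods stand flat and still on the bench within 20 mm of where they began; beaker, bottle and jar are within 15 mm of where they began (value of joint each of key_square, key_long, key_round above 0.006 m and height (world z) of each of pod_square, pod_long, pod_round below 0.004 m and angle between each of pod_square, pod_long, pod_round's own z axis and vertical below 0.05 rad and distance of each of pod_square, pod_long, pod_round from where it was at the start of the episode below 0.02 m and linear speed of each of pod_square, pod_long, pod_round below 0.02 m/s and distance of each of beaker, reagent_bottle, sample_jar from where it was at the start of the episode below 0.015 m); the robot touches nothing.
It fails at once if the long key is pushed in (over 4 mm) before the square key is in (value of joint key_long above 0.004 m and value of joint key_square below 0.006 m).
It fails at once if the round key is pushed in (over 4 mm) before the long key is in (value of joint key_round above 0.004 m and value of joint key_long below 0.006 m).
It fails at once if a pod is pressed or struck with more than 20 N (contact force between any of pod_square, pod_long, pod_round and the fingers above 20 N or contact force between any of pod_square, pod_long, pod_round and the arm above 20 N).
It fails at once if a pod is picked up (8 mm off the bench), tipped, or dragged more than 20 mm (height (world z) of any of pod_square, pod_long, pod_round above 0.008 m or angle between any of pod_square, pod_long, pod_round's own z axis and vertical above 0.2 rad or distance of any of pod_square, pod_long, pod_round from where it was at the start of the episode above 0.02 m).
It fails at once if the beaker, bottle or jar is moved more than 15 mm or tipped (distance of any of beaker, reagent_bottle, sample_jar from where it was at the start of the episode above 0.015 m or angle between any of beaker, reagent_bottle, sample_jar's own z axis and vertical above 0.3 rad).
It also fails if it takes over 54 s, if anything falls off the work surface, if the arm or the gripper's body presses on something with over 40 N, if the wrist force passes 120 N, or if a joint passes its speed limit or range.

## Working session

There is one attempt and no reset: what is moved stays moved. The work goes in short steps, Python scripts to look and compute and a shell command to move; the robot and the scene stay as the last step left them, time stands still between calls to the robot, and variables do not carry over. Pictures are saved under pics/ and viewed, and the job is handed in when it is done.

```bash
mkdir -p pics; ls
cat > h.py <<'E'
from cell import manip, vision, order, nets
import numpy as np, cv2
def save(n,f):
    im=vision.snapshot(n); cv2.imwrite('pics/'+f,im[:,:,::-1]); return im
def world(p,c):
    P=vision.camera_params(c); return np.array(P['R']).T@(np.array(p)-np.array(P['t']))
def pix(X,c):
    P=vision.camera_params(c); v=np.array(P['R'])@np.array(X)+np.array(P['t']); s=v[:2]/v[2]; s=s*(1+P['k1']*(s@s))
    return [round(P['fx']*s[0]+P['cx']),round(P['fy']*s[1]+P['cy'])]
def ray(u,v,z,c):
    P=vision.camera_params(c); K=np.array([[P['fx'],0,P['cx']],[0,P['fy'],P['cy']],[0,0,1]])
    d=np.array([(u-P['cx'])/P['fx'],(v-P['cy'])/P['fy']]); s=d.copy()
    for _ in range(20): s=d/(1+P['k1']*(s@s))
    R=np.array(P['R']); r=R.T@np.array([s[0],s[1],1]); o=-R.T@np.array(P['t'])
    return o+r*(z-o[2])/r[2]
E
python3 - <<'E'
from h import *
save('top','t0.png');save('scene','s0.png')
for c in ['top','scene']:
  for n in ['top_square','top_long','top_round','pod_square','pod_long','pod_round','sample_jar']:
    for d in nets.spot_point(n,c)[:3]:
      w=world(d['point'],c); print(c,n,round(d['conf'],2),w.round(3),pix(w,c))
s=manip.read_state();print(s['t'],s['tcp_pos'],s['tool_rot'],s['contact_force'],s['grip_width'])
E
```

```text
pics
top top_square 0.66 [ 0.481 -0.279  0.049] [406, 236]
top top_long 0.91 [0.648 0.022 0.054] [252, 155]
top top_long 0.81 [ 0.472 -0.002  0.048] [266, 244]
top top_long 0.79 [0.309 0.167 0.045] [178, 332]
top top_round 0.63 [0.521 0.274 0.049] [125, 220]
top pod_square 0.61 [ 0.476 -0.28  -0.001] [399, 241]
top pod_long 0.96 [ 0.649  0.021 -0.002] [253, 162]
top pod_long 0.87 [ 0.472 -0.003 -0.001] [266, 245]
top pod_long 0.69 [ 0.31   0.171 -0.006] [181, 328]
top pod_round 0.83 [ 0.519  0.272 -0.003] [133, 224]
top sample_jar 0.56 [ 0.475  0.138 -0.001] [197, 245]
scene top_square 0.72 [ 0.484 -0.281  0.05 ] [129, 205]
scene top_long 0.86 [0.317 0.167 0.052] [292, 116]
scene top_long 0.78 [0.643 0.026 0.051] [281, 232]
scene top_long 0.69 [ 0.473 -0.004  0.05 ] [246, 175]
scene top_round 0.55 [0.517 0.267 0.05 ] [358, 164]
scene top_round 0.5 [ 0.471  0.136 -0.007] [299, 176]
scene pod_square 0.89 [ 0.478 -0.278  0.004] [135, 213]
scene pod_long 0.94 [ 0.65   0.02  -0.001] [278, 247]
scene pod_long 0.93 [ 0.312  0.166 -0.   ] [289, 129]
scene pod_long 0.57 [ 0.346 -0.158 -0.001] [177, 162]
scene pod_round 0.8 [ 0.522  0.272 -0.   ] [356, 178]
scene pod_round 0.5 [ 0.482 -0.279  0.048] [130, 205]
scene sample_jar 0.63 [ 0.471  0.142 -0.006] [301, 175]
0.8 [0.26137273 0.54002858 0.20916305] [ 6.52070992e-05  9.74705640e-01 -2.23492530e-01  7.28301446e-06] [-0.88408337 -0.690452   -0.0221015 ] 0.08483917211023932
```

View pics/t0.png

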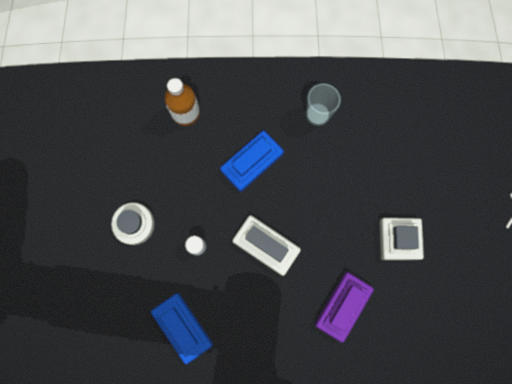

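View pics/s0.png

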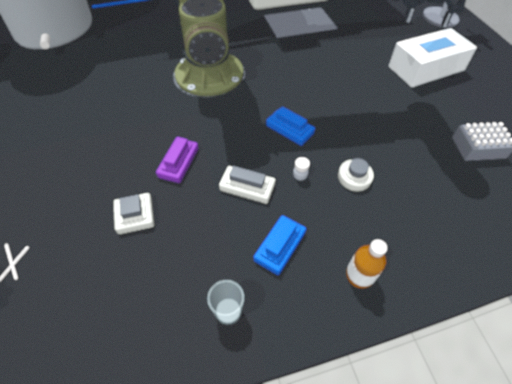

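Run:
```python
import cv2,numpy as np
a=cv2.imread('pics/t0.png');b=cv2.imread('pics/s0.png')
cv2.imwrite('pics/c0.png',np.hstack([cv2.resize(a[120:300,90:290],(400,360)),cv2.resize(a[180:300,340:460],(360,360))]))
cv2.imwrite('pics/c1.png',cv2.resize(b[100:280,90:400],(775,450)))
```

```text
(no output)
```

View pics/c0.png

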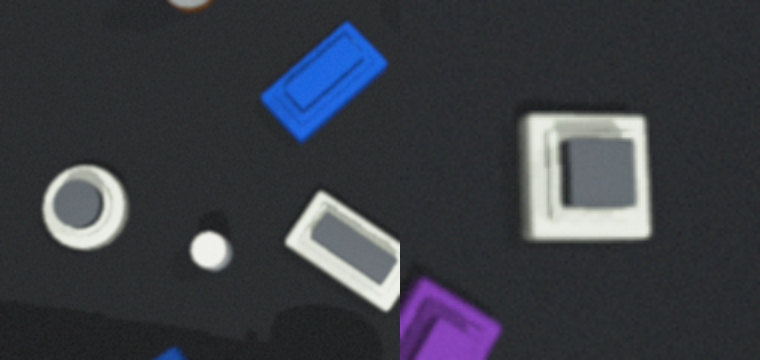

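View pics/c1.png

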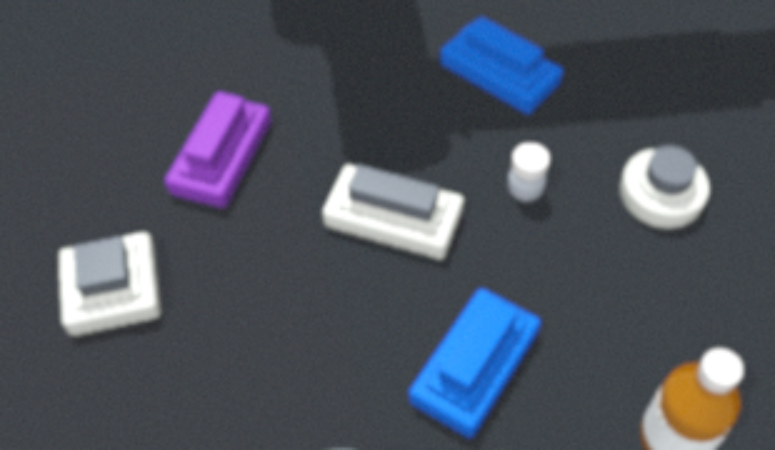

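The key candidates for the long pod in the top view are cream (266,244), blue (252,160), blue (182,328) and purple (345,307). Only the cream one with a grey key fits; the crops confirm it. The square pod is at (402,239), the round pod at (132,223) and the jar at (195,245).

Run:
```python
from h import *
im=cv2.imread('pics/t0.png'); im2=cv2.imread('pics/s0.png')
def blob(im,box,c):
    x0,y0,x1,y1=box; r=im[y0:y1,x0:x1].astype(int); g=r.mean(2); m=((g>75)&(g<135)&(r.max(2)-r.min(2)<30)).astype(np.uint8)
    m=cv2.morphologyEx(m,cv2.MORPH_OPEN,np.ones((4,4),np.uint8))
    n,l,s,ce=cv2.connectedComponentsWithStats(m); i=1+np.argmax(s[1:,4]); u,v=ce[i]+[x0,y0]
    rc=cv2.minAreaRect(np.argwhere(l==i)[:,::-1].astype(np.float32))
    print(c,s[i,4],(u.round(1),v.round(1)),ray(u,v,.051,c).round(4),[np.round(x,1) for x in rc])
for b in [(380,215,425,262),(232,215,300,275),(110,200,155,246)]: blob(im,b,'top')
for b in [(112,192,155,235),(218,164,277,203),(336,156,376,192)]: blob(im2,b,'scene')
P=vision.camera_params('top');print(np.round(P['R'],3),P['t'])
from scipy.spatial.transform import Rotation as R
q=manip.read_state()['tool_rot'];print(R.from_quat([*q[1:],q[0]]).as_matrix().round(3))
```

```text
top 485 (np.float64(407.7), np.float64(238.0)) [ 0.4772 -0.2805  0.051 ] [array([27.5, 23. ]), array([22., 21.]), np.float64(90.0)]
top 657 (np.float64(267.1), np.float64(244.4)) [ 0.4704 -0.0034  0.051 ] [array([35.1, 29.4]), array([43.3, 15.5]), np.float64(33.7)]
top 437 (np.float64(129.2), np.float64(222.3)) [0.5163 0.2642 0.051 ] [array([19. , 22.5]), array([23., 22.]), np.float64(90.0)]
scene 36 (np.float64(134.0), np.float64(214.9)) [ 0.5136 -0.2719  0.051 ] [array([22., 23.]), array([4., 8.]), np.float64(90.0)]Traceback (most recent call last):
  File "<stdin>", line 10, in <module>
  File "<stdin>", line 6, in blob
    return _wrapfunc(a, 'argmax', axis=axis, out=out, **kwds)
    return bound(*args, **kwds)
ValueError: attempt to get argmax of an empty sequence
```

```bash
python3 -m creep '{"slide": [[20,-40,0],[20,-40,0],[20,-40,0],[20,-40,0],[20,-40,0],[20,-40,0],[15,-40,0],[10,-40,0],[10,-40,0],[10,-40,0]], "turn": [-5,-5,-5,-5,-5,-5,-5,-5,-5,-5], "hand": [0,0,0,0,0,0,0,0,0,0]}' 20
```

```text
t: 2.05
tcp_pos: [0.4265, 0.1388, 0.2094]
tool_rot: [-0.0, 0.788, -0.616, 0.0]
contact_force: [1.4, 0.2, 0.4]
grip_width: -0.0002
```

```bash
python3 -m creep '{"slide": [[5,-42,0],[5,-42,0],[5,-42,0],[5,-42,0],[5,-42,0],[5,-42,0],[5,-42,-30],[5,-42,-30],[5,-42,-30],[7,-41,-20],[0,0,0],[0,0,0]], "turn": [0,0,-2,-2,-2,-2,-2,-2,-2,0,0,0], "hand": [0,0,0,0,0,0,0,0,0,0,0,0]}' 20
python3 - <<'E'
from h import *
im=save('scene','s1.png'); im2=save('top','t1.png')
cv2.imwrite('pics/c2.png',np.hstack([cv2.resize(im[120:270,70:220],(390,390)),cv2.resize(im2[160:310,330:480],(390,390))])[:,:,::-1])
print(manip.read_state()['contact_force'],manip.read_state()['tcp_pos'])
E
```

```text
t: 3.55
tcp_pos: [0.4784, -0.279, 0.0996]
tool_rot: [0.0, 0.708, -0.706, 0.0]
contact_force: [0.0, -0.8, -0.2]
grip_width: -0.0001
[ 0.44074857 -0.18023872 -0.54369196] [ 0.47895284 -0.27837944  0.10030608]
```

View pics/c2.png

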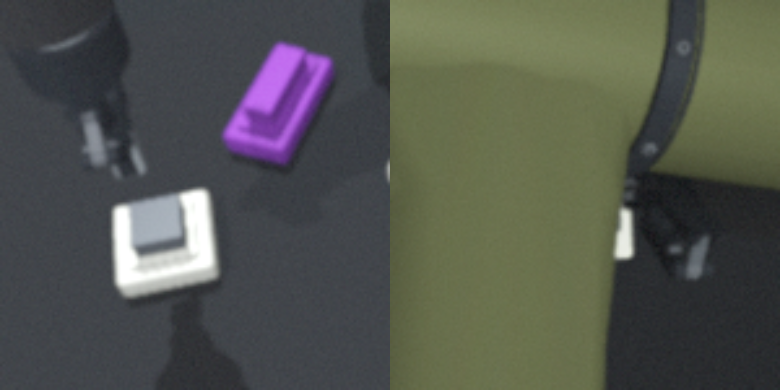

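```bash
python3 -m creep '{"slide": [[0,0,-15],[0,0,-15],[0,0,-10],[0,0,-3],[0,0,-3],[0,0,-3],[0,0,-2],[0,0,-2],[0,0,-2],[0,0,0]], "turn": [0,0,0,0,0,0,0,0,0,0], "hand": [0,0,0,0,0,0,0,0,0,0]}' 20
```

```text
t: 4.9
tcp_pos: [0.4783, -0.2789, 0.044]
tool_rot: [0.0, 0.708, -0.706, -0.0]
contact_force: [0.2, -0.4, -0.2]
grip_width: 0.0
```

Run:
```python
from h import *
im=save('scene','s2.png')
cv2.imwrite('pics/c3.png',cv2.resize(im[140:260,70:190],(600,600))[:,:,::-1])
s=manip.read_state();print(s['contact_force'],s['tcp_pos'],pix(s['tcp_pos'],'scene'),s['wrist_torque'])
```

```text
[ 0.23470231 -0.35965044  0.13033266] [ 0.47836373 -0.27896467  0.04412482] [130, 204] [-0.03678202  0.01797007 -0.02142005]
```

View pics/c3.png

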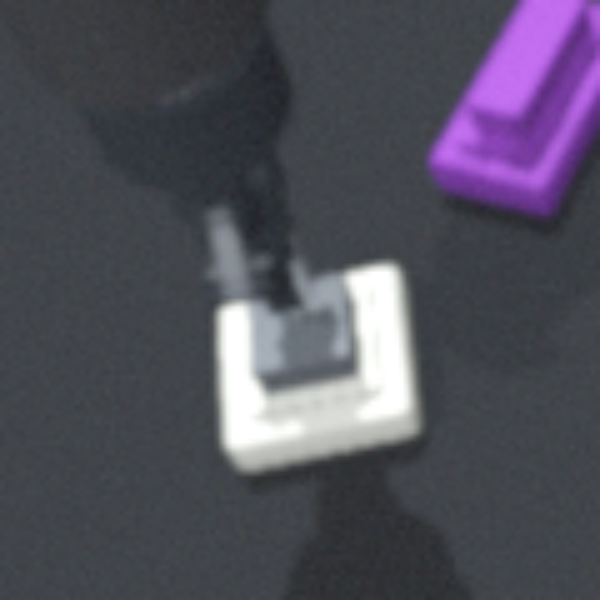

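No contact force yet; the picture shows the fingertips still a few mm above the grey key (tip at about (128,200), with its shadow on the key). So I go on in small force-checked steps.

```bash
python3 -m creep '{"slide": [[0,0,-2],[0,0,0]], "turn": [0,0], "hand": [0,0]}' 20; python3 -m creep '{"slide": [[0,0,-2],[0,0,0]], "turn": [0,0], "hand": [0,0]}' 20
```

```text
t: 5.2
tcp_pos: [0.4783, -0.2789, 0.042]
tool_rot: [0.0, 0.708, -0.706, -0.0]
contact_force: [0.0, -0.4, 0.1]
grip_width: 0.0001
t: 5.45
tcp_pos: [0.4782, -0.2789, 0.0399]
tool_rot: [0.0, 0.708, -0.706, -0.0]
contact_force: [0.5, -0.0, 0.2]
grip_width: -0.0002
```

Run:
```python
from h import *
im=save('scene','s3.png'); im2=save('top','t3.png')
cv2.imwrite('pics/c4.png',np.hstack([cv2.resize(im[150:250,80:180],(400,400),interpolation=cv2.INTER_CUBIC),cv2.resize(im2[190:290,360:460],(400,400))])[:,:,::-1])
s=manip.read_state();print(s['contact_force'],s['tcp_pos'],pix(s['tcp_pos'],'scene'),s['q'])
for z in (.045,.05,.055): print(pix([.478,-.279,z],'scene'))
```

```text
[ 0.2898633   0.53395816 -0.08568231] [ 0.47838347 -0.27896705  0.04014284] [131, 205] [-1.65134221e-01 -3.58793545e-02 -3.01068529e-01  9.30476340e-05
 -1.30574482e+00  1.68125737e-01]
[130, 204]
[130, 203]
[129, 202]
```

View pics/c4.png

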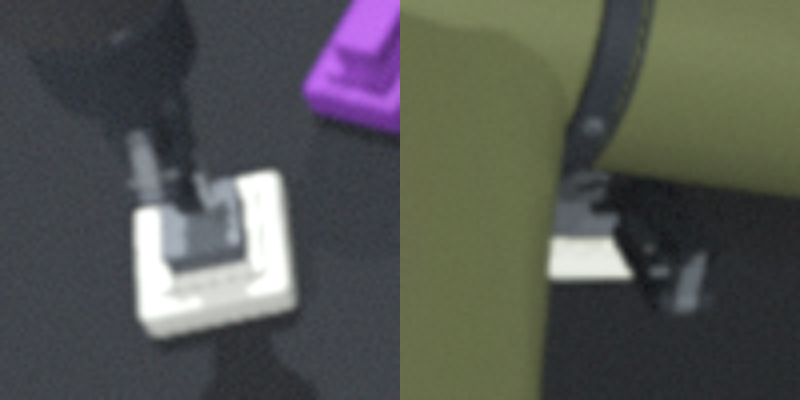

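Run:
```python
from h import *
a=[cv2.resize(cv2.imread(f'pics/{f}.png')[185:240,105:160],(400,400),interpolation=cv2.INTER_CUBIC) for f in ('s0','s3')]
cv2.imwrite('pics/c5.png',np.hstack(a))
for n in ['top_square']:
    for d in nets.spot_point(n,'scene')[:3]:
      w=world(d['point'],'scene'); print(round(d['conf'],2),w.round(3))
```

```text
0.87 [ 0.485 -0.28   0.05 ]
```

View pics/c5.png

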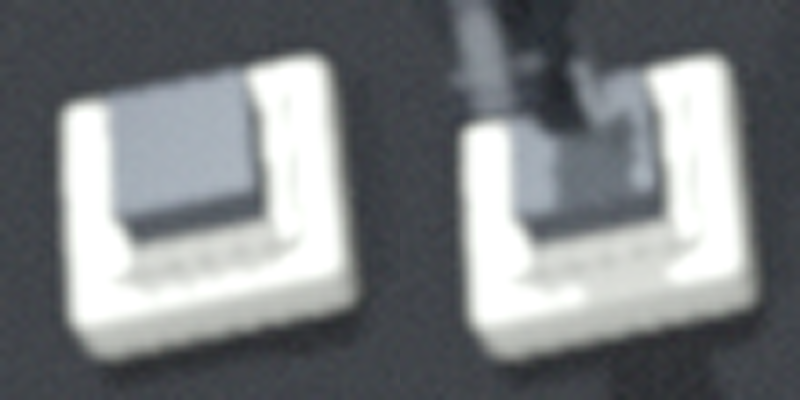

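The key is unmoved and the tips hang just above its middle, so the reported z reads roughly 10 mm low. From here the contact force decides.

```bash
for i in 1; do python3 -m creep '{"slide": [[0,0,-2],[0,0,0]], "turn": [0,0], "hand": [0,0]}' 20; done; python3 -m creep '{"slide": [[0,0,-2],[0,0,0]], "turn": [0,0], "hand": [0,0]}' 20
```

```text
t: 5.85
tcp_pos: [0.4782, -0.2789, 0.0379]
tool_rot: [0.0, 0.708, -0.706, -0.0]
contact_force: [0.2, -0.4, 0.9]
grip_width: -0.0002
t: 6.1
tcp_pos: [0.4783, -0.2789, 0.0359]
tool_rot: [0.0, 0.708, -0.706, -0.0]
contact_force: [0.5, -0.2, 0.0]
grip_width: -0.0001
```

```bash
python3 -m creep '{"slide": [[0,0,-2],[0,0,0]], "turn": [0,0], "hand": [0,0]}' 20
python3 - <<'E'
from h import *
im=save('scene','s4.png')
a=[cv2.resize(cv2.imread(f'pics/{f}.png')[185:240,105:160],(400,400),interpolation=cv2.INTER_CUBIC) for f in ('s0','s4')]
cv2.imwrite('pics/c6.png',np.hstack(a))
s=manip.read_state();print(s['contact_force'],s['joint_efforts'])
E
```

```text
t: 6.35
tcp_pos: [0.4783, -0.2789, 0.0339]
tool_rot: [0.0, 0.708, -0.706, -0.0]
contact_force: [-0.7, -0.3, 0.4]
grip_width: -0.0001
[-0.24270076  0.05635994  0.83864779] [ 1.62989250e-03 -3.17798388e+01  3.33743298e+01  6.65273979e+00
  4.72127547e-03 -4.66320444e-05]
```

View pics/c6.png

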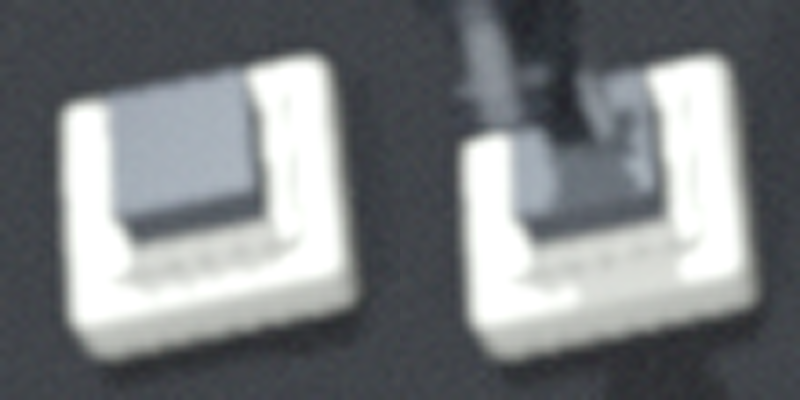

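```bash
python3 -m creep '{"slide": [[0,0,-2],[0,0,0]], "turn": [0,0], "hand": [0,0]}' 20; python3 -m creep '{"slide": [[0,0,-1],[0,0,0]], "turn": [0,0], "hand": [0,0]}' 20
```

```text
t: 6.65
tcp_pos: [0.4782, -0.2789, 0.0319]
tool_rot: [0.0, 0.708, -0.706, -0.0]
contact_force: [0.0, 0.5, -0.2]
grip_width: -0.0002
t: 6.9
tcp_pos: [0.4783, -0.279, 0.0311]
tool_rot: [0.0, 0.708, -0.706, -0.0]
contact_force: [-0.1, -0.2, 0.3]
grip_width: -0.0001
```

Run:
```python
from h import *
im=save('scene','s5.png');save('top','t5.png')
a=[cv2.resize(cv2.imread(f'pics/{f}.png')[165:240,95:170],(400,400),interpolation=cv2.INTER_CUBIC) for f in ('s0','s5')]
cv2.imwrite('pics/c7.png',np.hstack(a))
a=[cv2.resize(cv2.imread(f'pics/{f}.png')[200:270,370:440],(400,400),interpolation=cv2.INTER_CUBIC) for f in ('t0','t5')]
cv2.imwrite('pics/c8.png',np.hstack(a))
s=manip.read_state();print(s['contact_force'],s['joint_efforts'],pix(s['tcp_pos'],'top'),pix(s['tcp_pos'],'scene'))
```

```text
[-0.43166858  0.97129397  0.28030556] [-4.60483108e-06 -3.18626332e+01  3.33600569e+01  6.65546358e+00
 -5.89534829e-04 -1.07055638e-05] [403, 238] [132, 207]
```

View pics/c7.png

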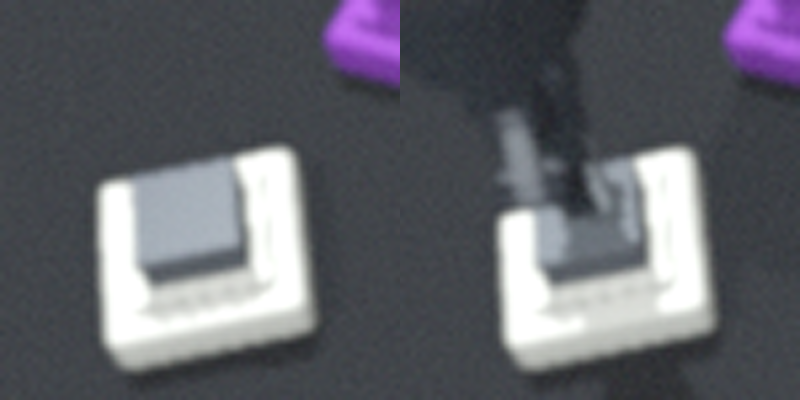

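View pics/c8.png

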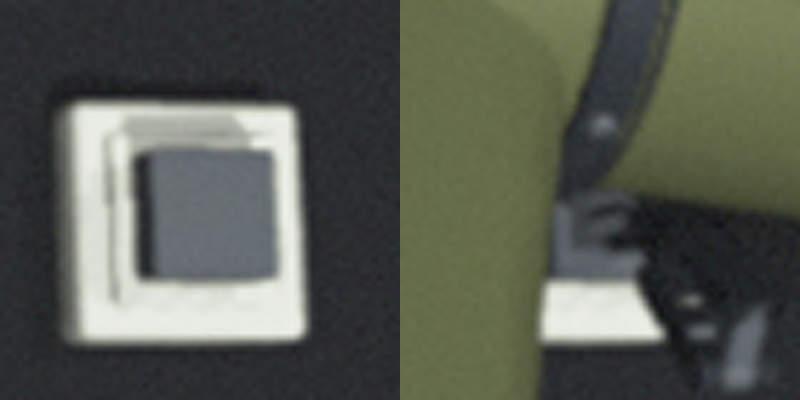

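```bash
python3 - <<'E'
from h import *
for z in (.031,.036,.041,.046,.051,.056): print(z,ray(130.6,205,z,'scene').round(4),ray(403.5,237.5,z,'top').round(4))
E
python3 -m creep '{"slide": [[0,0,-1],[0,0,0]], "turn": [0,0], "hand": [0,0]}' 20; python3 -m creep '{"slide": [[0,0,-1],[0,0,0]], "turn": [0,0], "hand": [0,0]}' 20
```

```text
0.031 [ 0.4708 -0.2813  0.031 ] [ 0.48   -0.2794  0.031 ]
0.036 [ 0.4744 -0.2802  0.036 ] [ 0.4796 -0.2775  0.036 ]
0.041 [ 0.478  -0.2791  0.041 ] [ 0.4792 -0.2757  0.041 ]
0.046 [ 0.4816 -0.278   0.046 ] [ 0.4788 -0.2738  0.046 ]
0.051 [ 0.4852 -0.277   0.051 ] [ 0.4783 -0.2719  0.051 ]
0.056 [ 0.4888 -0.2759  0.056 ] [ 0.4779 -0.2701  0.056 ]
t: 7.25
tcp_pos: [0.4783, -0.2789, 0.03]
tool_rot: [0.0, 0.708, -0.706, -0.0]
contact_force: [0.6, -0.5, -0.8]
grip_width: -0.0003
t: 7.5
tcp_pos: [0.4783, -0.2789, 0.029]
tool_rot: [0.0, 0.708, -0.706, -0.0]
contact_force: [0.1, -1.1, 1.1]
grip_width: -0.0
```

```bash
python3 -m creep '{"slide": [[0,0,-1],[0,0,0]], "turn": [0,0], "hand": [0,0]}' 20;  python3 - <<'E'
from h import *
im=save('scene','s6.png')
a=[cv2.resize(cv2.imread(f'pics/{f}.png')[165:240,95:170],(400,400),interpolation=cv2.INTER_CUBIC) for f in ('s0','s6')]
cv2.imwrite('pics/c9.png',np.hstack(a))
s=manip.read_state();print(s['contact_force'],s['joint_efforts'])
E
```

```text
t: 7.75
tcp_pos: [0.4784, -0.2789, 0.0281]
tool_rot: [0.0, 0.708, -0.706, -0.0]
contact_force: [-0.5, 0.3, -0.8]
grip_width: -0.0001
[-0.13713064  0.64610514 -0.12126299] [ 1.58046940e-03 -3.19236338e+01  3.33061051e+01  6.64368019e+00
  4.40164644e-03 -4.71672941e-07]
```

View pics/c9.png

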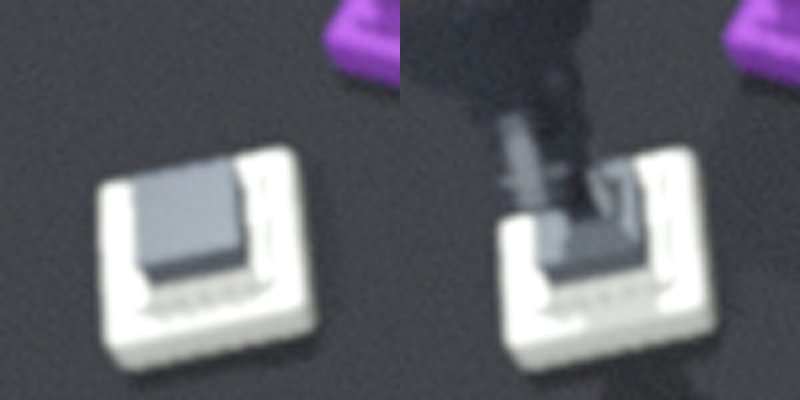

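```bash
python3 -m creep '{"slide": [[0,0,-1],[0,0,0]], "turn": [0,0], "hand": [0,0]}' 20; python3 -m creep '{"slide": [[0,0,-1],[0,0,0]], "turn": [0,0], "hand": [0,0]}' 20
python3 - <<'E'
from h import *
s=manip.read_state();print(s['contact_force'],s['joint_efforts'])
for z in (.09,.1,.11,.12): print(z,pix([.4785,-.2785,z],'scene'),pix([.4785,-.2785,z],'top'))
a=cv2.resize(cv2.imread('pics/s1.png')[165:240,95:170],(600,600),interpolation=cv2.INTER_CUBIC)
cv2.imwrite('pics/c10.png',a)
E
```

```text
t: 8.05
tcp_pos: [0.4785, -0.279, 0.0274]
tool_rot: [0.0, 0.708, -0.706, 0.0]
contact_force: [0.2, 0.1, 2.1]
grip_width: -0.0003
t: 8.3
tcp_pos: [0.4785, -0.279, 0.0264]
tool_rot: [0.0, 0.708, -0.706, 0.0]
contact_force: [-0.9, 0.1, 3.7]
grip_width: 0.0001
[-0.86695478  0.14779824  3.67328108] [-1.12111783e-01 -3.05024743e+01  3.21878958e+01  6.33300215e+00
  3.53355194e-01  1.25469407e-03]
0.09 [125, 193] [414, 235]
0.1 [123, 190] [416, 235]
0.11 [122, 188] [418, 234]
0.12 [121, 185] [420, 234]
```

View pics/c10.png

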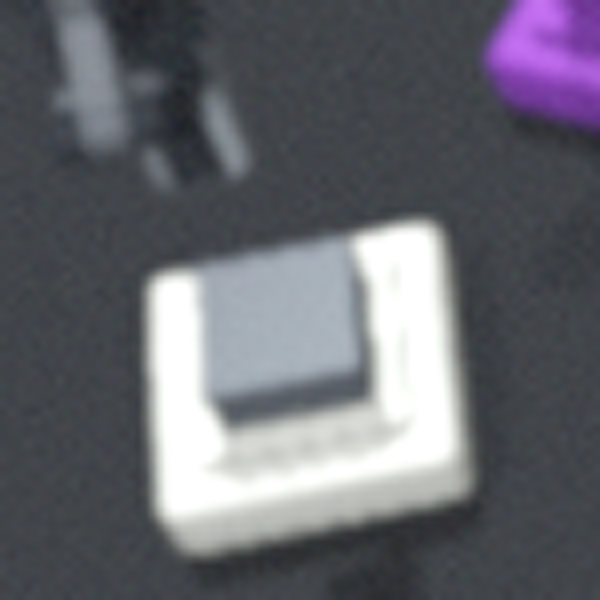

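Contact at last: about 1.6 N/mm, which fits the rubber cap rather than the housing. Reported z at touch is ~0.0278 (a large offset from 0.051), so I go on by force.

```bash
python3 -m creep '{"slide": [[0,0,-1],[0,0,-1],[0,0,0]], "turn": [0,0,0], "hand": [0,0,0]}' 20
python3 - <<'E'
from h import *
im=save('scene','s7.png')
a=[cv2.resize(cv2.imread(f'pics/{f}.png')[165:240,95:170],(400,400),interpolation=cv2.INTER_CUBIC) for f in ('s0','s7')]
cv2.imwrite('pics/c11.png',np.hstack(a))
s=manip.read_state();print(s['contact_force'],s['wrist_torque'])
E
```

```text
t: 8.68
tcp_pos: [0.4784, -0.279, 0.0242]
tool_rot: [0.0, 0.708, -0.706, 0.0]
contact_force: [-1.5, 0.2, 2.7]
grip_width: -0.0001
[0.01582398 0.98314041 3.06281243] [ 0.18155144  0.20025961 -0.02756047]
```

View pics/c11.png

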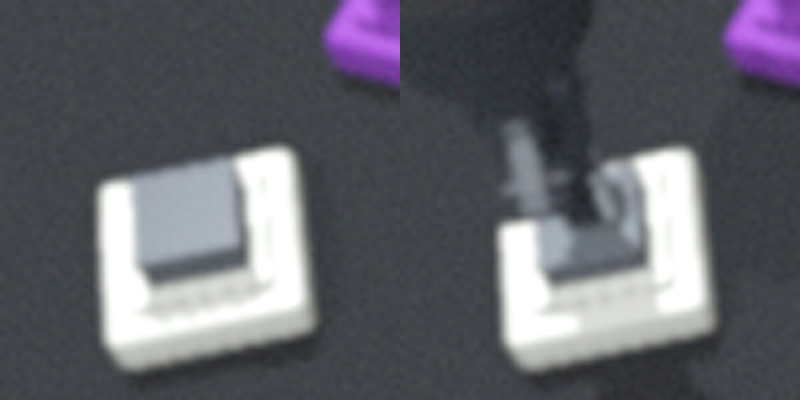

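Plateau near 3 N: the key is sliding.

```bash
python3 -m creep '{"slide": [[0,0,-1],[0,0,-1],[0,0,-1],[0,0,0]], "turn": [0,0,0,0], "hand": [0,0,0,0]}' 20;python3 -m creep '{"slide": [[0,0,-1],[0,0,-1],[0,0,0]], "turn": [0,0,0], "hand": [0,0,0]}' 20
```

```text
t: 9.22
tcp_pos: [0.4785, -0.279, 0.0212]
tool_rot: [0.0, 0.708, -0.706, 0.0]
contact_force: [-0.1, -0.5, 4.3]
grip_width: -0.0003
t: 9.6
tcp_pos: [0.4785, -0.279, 0.0192]
tool_rot: [0.0, 0.708, -0.706, 0.0]
contact_force: [-0.2, 1.0, 4.5]
grip_width: -0.0003
```

```bash
python3 -m creep '{"slide": [[0,0,-1],[0,0,0]], "turn": [0,0], "hand": [0,0]}' 20;python3 -m creep '{"slide": [[0,0,-1],[0,0,0]], "turn": [0,0], "hand": [0,0]}' 20
```

```text
t: 9.85
tcp_pos: [0.4785, -0.279, 0.0182]
tool_rot: [0.0, 0.708, -0.706, 0.0]
contact_force: [-0.4, 0.1, 4.0]
grip_width: 0.0003
t: 10.1
tcp_pos: [0.4784, -0.279, 0.0174]
tool_rot: [0.0, 0.708, -0.706, 0.0]
contact_force: [-0.8, -0.4, 6.4]
grip_width: -0.0001
```

```bash
python3 -m creep '{"slide": [[0,0,-1],[0,0,0]], "turn": [0,0], "hand": [0,0]}' 20;python3 -m creep '{"slide": [[0,0,-1],[0,0,0]], "turn": [0,0], "hand": [0,0]}' 20
```

```text
t: 10.35
tcp_pos: [0.4785, -0.279, 0.0167]
tool_rot: [0.0, 0.708, -0.706, 0.0]
contact_force: [-0.4, 1.5, 7.4]
grip_width: -0.0002
t: 10.6
tcp_pos: [0.4785, -0.279, 0.016]
tool_rot: [0.0, 0.708, -0.706, 0.0]
contact_force: [-2.0, 1.8, 8.7]
grip_width: 0.0
```

At the stop: force rising steadily again (8.7 N) after about 10 mm. Now lift and check.

```bash
python3 -m creep '{"slide": [[0,0,8],[0,0,20],[0,0,20],[0,0,16],[0,45,0],[-2,46,0],[-2,46,0],[-2,46,0],[-2,47,0],[0,46,0],[0,0,0]], "turn": [0,0,0,0,0,0,0,0,0,0,0], "hand": [0,0,0,0,0,0,0,0,0,0,0]}' 20
python3 - <<'E'
from h import *
im=save('scene','s8.png');im2=save('top','t8.png')
a=[cv2.resize(cv2.imread(f'pics/{f}.png')[165:240,95:170],(400,400),interpolation=cv2.INTER_CUBIC) for f in ('s0','s8')]
cv2.imwrite('pics/c12.png',np.hstack(a))
cv2.imwrite('pics/c13.png',np.hstack([cv2.resize(im[130:230,200:300],(400,400)),cv2.resize(im2[200:300,210:310],(400,400))])[:,:,::-1])
for d in nets.spot_point('top_square','scene')[:2]: print(d['conf'],world(d['point'],'scene'))
for d in nets.spot_point('pod_square','scene')[:2]: print(d['conf'],world(d['point'],'scene'))
for d in nets.spot_point('top_long','scene')[:4]: print(d['conf'],world(d['point'],'scene'))
s=manip.read_state();print(s['tcp_pos'],s['contact_force'])
E
```

```text
t: 11.98
tcp_pos: [0.47, -0.0005, 0.0788]
tool_rot: [0.0, 0.71, -0.705, -0.0]
contact_force: [0.2, -0.6, -1.1]
grip_width: 0.0001
0.7 [ 0.48362045 -0.27905182  0.0437184 ]
0.68 [ 0.47823048 -0.28064959 -0.00181659]
0.62 [ 0.47172427  0.14051247 -0.00735239]
0.95 [ 0.47219797 -0.0034562   0.04973856]
0.89 [ 0.34755543 -0.15487967  0.04839276]
0.76 [0.31342347 0.1658728  0.05141155]
0.68 [0.64571546 0.02515672 0.04977742]
[ 0.47026153 -0.0037816   0.07896985] [-0.1995223   0.18267764  0.62809946]
```

View pics/c12.png

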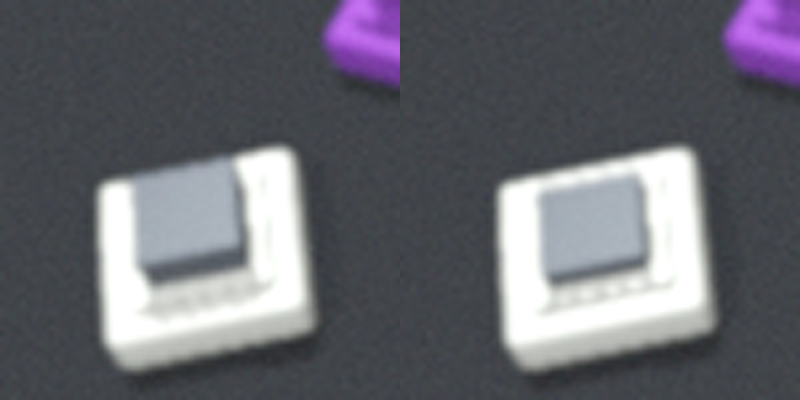

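View pics/c13.png

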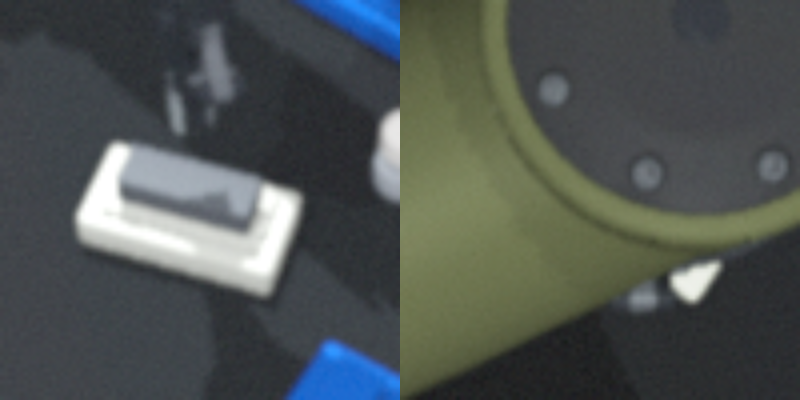

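Run:
```python
from h import *
im=cv2.imread('pics/s8.png');cv2.imwrite('pics/c14.png',cv2.resize(im[125:185,220:280],(600,600),interpolation=cv2.INTER_CUBIC))
for z in (.08,.09,.1,.11):print(z,pix([.470,-.004,z],'scene'), ray(249,162,z,'scene').round(3))
```

```text
0.08 [246, 166] [0.461 0.006 0.08 ]
0.09 [246, 163] [0.469 0.004 0.09 ]
0.1 [246, 160] [0.477 0.002 0.1  ]
0.11 [246, 157] [ 0.485 -0.     0.11 ]
```

View pics/c14.png

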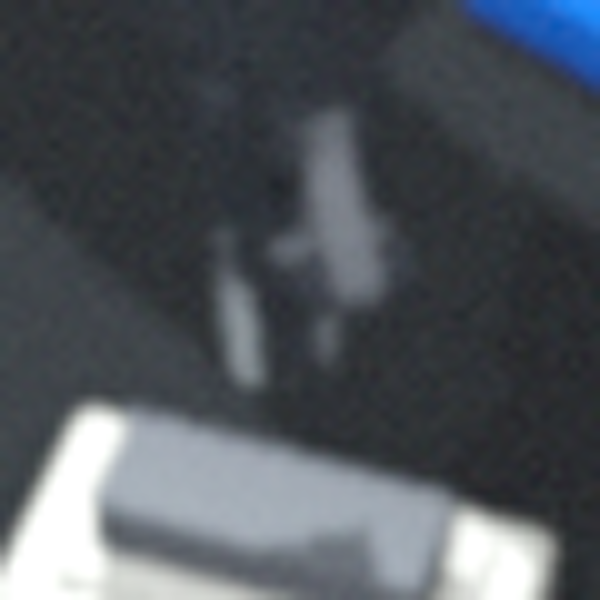

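Square key is in (top now about 44 mm, pod unmoved). The tips hang over the cream long pod's key at about (249,162). I go down on it the same way, in blocks well short of the force limit.

```bash
python3 -m creep '{"slide": [[1,1,-8],[0,0,-8],[0,0,-4],[0,0,-3],[0,0,-3],[0,0,-3],[0,0,0]], "turn": [0,0,0,0,0,0,0], "hand": [0,0,0,0,0,0,0]}' 20
```

```text
t: 13.1
tcp_pos: [0.4713, -0.002, 0.05]
tool_rot: [0.0, 0.708, -0.706, -0.0]
contact_force: [0.6, -0.2, 0.1]
grip_width: 0.0001
```

```bash
python3 -m creep '{"slide": [[0,0,-3],[0,0,-3],[0,0,-2],[0,0,0]], "turn": [0,0,0,0], "hand": [0,0,0,0]}' 20
```

```text
t: 13.6
tcp_pos: [0.4713, -0.002, 0.042]
tool_rot: [0.0, 0.708, -0.706, -0.0]
contact_force: [0.4, 0.6, -0.1]
grip_width: -0.0
```

```bash
python3 -m creep '{"slide": [[0,0,-3],[0,0,-3],[0,0,-2],[0,0,0]], "turn": [0,0,0,0], "hand": [0,0,0,0]}' 20
python3 - <<'E'
from h import *
im=save('scene','s9.png');cv2.imwrite('pics/c15.png',cv2.resize(im[145:220,210:285],(600,600),interpolation=cv2.INTER_CUBIC)[:,:,::-1])
E
```

```text
t: 14.1
tcp_pos: [0.4713, -0.002, 0.0339]
tool_rot: [0.0, 0.708, -0.706, -0.0]
contact_force: [0.2, -0.8, 0.0]
grip_width: 0.0001
```

View pics/c15.png

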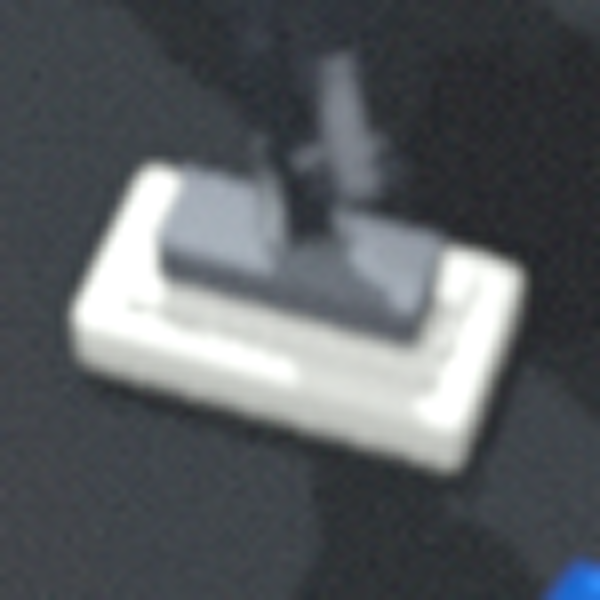

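The tip is over the middle of the long key (crop (310,235), key centre about (300,245)).

```bash
python3 -m creep '{"slide": [[0,0,-3],[0,0,-3],[0,0,-1],[0,0,-1],[0,0,0]], "turn": [0,0,0,0,0], "hand": [0,0,0,0,0]}' 20; python3 -m creep '{"slide": [[0,0,-1],[0,0,-1],[0,0,-1],[0,0,-1],[0,0,0]], "turn": [0,0,0,0,0], "hand": [0,0,0,0,0]}' 20
```

```text
t: 14.78
tcp_pos: [0.4715, -0.0019, 0.0264]
tool_rot: [-0.0, 0.708, -0.706, 0.0]
contact_force: [-0.5, 0.5, 3.2]
grip_width: -0.0001
t: 15.4
tcp_pos: [0.4715, -0.0019, 0.0222]
tool_rot: [-0.0, 0.708, -0.706, 0.0]
contact_force: [-1.0, 1.1, 3.4]
grip_width: 0.0003
```

```bash
python3 -m creep '{"slide": [[0,0,-1],[0,0,-1],[0,0,-1],[0,0,-1],[0,0,0]], "turn": [0,0,0,0,0], "hand": [0,0,0,0,0]}' 20; python3 -m creep '{"slide": [[0,0,-1],[0,0,0]], "turn": [0,0], "hand": [0,0]}' 20
```

```text
t: 16.02
tcp_pos: [0.4714, -0.0019, 0.0182]
tool_rot: [-0.0, 0.708, -0.706, 0.0]
contact_force: [-1.5, -0.0, 3.6]
grip_width: 0.0
t: 16.27
tcp_pos: [0.4715, -0.0019, 0.0174]
tool_rot: [-0.0, 0.708, -0.706, 0.0]
contact_force: [-2.8, 0.1, 5.8]
grip_width: 0.0001
```

```bash
python3 -m creep '{"slide": [[0,0,-1],[0,0,0]], "turn": [0,0], "hand": [0,0]}' 20;python3 -m creep '{"slide": [[0,0,-1],[0,0,0]], "turn": [0,0], "hand": [0,0]}' 20
```

```text
t: 16.52
tcp_pos: [0.4715, -0.002, 0.0166]
tool_rot: [-0.0, 0.708, -0.706, 0.0]
contact_force: [-2.2, 0.5, 8.3]
grip_width: 0.0001
t: 16.77
tcp_pos: [0.4716, -0.0019, 0.0159]
tool_rot: [-0.0, 0.708, -0.706, 0.0]
contact_force: [-3.2, 0.7, 8.9]
grip_width: 0.0
```

Long key at its stop too. Lift, move over the round pod high above the jar, and check.

```bash
python3 -m creep '{"slide": [[0,0,8],[0,0,20],[0,0,20],[0,0,20],[7,45,0],[7,45,0],[8,45,0],[8,45,0],[8,45,0],[8,45,0],[0,0,0],[0,0,0]], "turn": [0,0,0,0,0,0,0,0,0,0,0,0], "hand": [0,0,0,0,0,0,0,0,0,0,0,0]}' 20
python3 - <<'E'
from h import *
im=save('scene','s10.png');im2=save('top','t10.png')
a=[cv2.resize(cv2.imread(f'pics/{f}.png')[145:220,210:285],(400,400),interpolation=cv2.INTER_CUBIC) for f in ('s0','s10')]
cv2.imwrite('pics/c16.png',np.hstack(a))
cv2.imwrite('pics/c17.png',np.hstack([cv2.resize(im[110:210,300:400],(400,400)),cv2.resize(im2[170:270,80:180],(400,400))])[:,:,::-1])
for n in ['top_long','pod_long','top_round','pod_round','sample_jar']:
  for d in nets.spot_point(n,'scene')[:4]: print(n,d['conf'],world(d['point'],'scene').round(4))
s=manip.read_state();print(s['tcp_pos'],s['contact_force'])
E
```

```text
t: 18.27
tcp_pos: [0.5169, 0.2676, 0.0822]
tool_rot: [0.001, 0.708, -0.706, -0.0]
contact_force: [-0.1, -1.3, 0.4]
grip_width: -0.0001
top_long 0.84 [ 0.4708 -0.0021  0.0421]
top_long 0.7 [0.311  0.1678 0.052 ]
top_long 0.6 [0.6455 0.0263 0.0485]
top_long 0.59 [ 0.3489 -0.1564  0.0523]
pod_long 0.93 [ 0.4718 -0.003  -0.0026]
pod_long 0.65 [ 0.3483 -0.1571 -0.0037]
pod_long 0.63 [0.312  0.1674 0.0006]
top_round 0.77 [0.5202 0.2695 0.0473]
pod_round 0.57 [ 0.5236  0.2696 -0.0016]
sample_jar 0.79 [ 0.4725  0.1376 -0.0066]
[0.51747081 0.26754127 0.08342312] [-0.31784389  1.04714407  0.04438618]
```

View pics/c16.png

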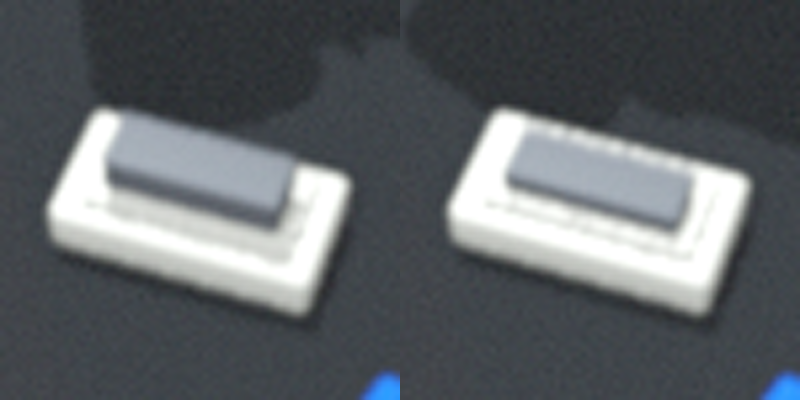

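View pics/c17.png

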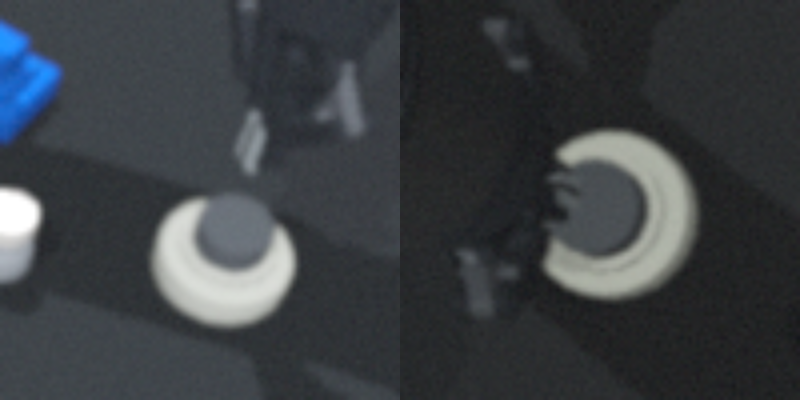

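```bash
python3 - <<'E'
from h import *
for z in (.083,.106): print(pix([.5175,.2675,z],'top'),pix([.5175,.2675,z],'scene'),ray(121,218.7,z,'top').round(3))
E
python3 -m creep '{"slide": [[2,0,-10],[0,0,-10],[0,0,-8],[0,0,-5],[0,0,-4],[0,0,-4],[0,0,-3],[0,0,-3],[0,0,0]], "turn": [0,0,0,0,0,0,0,0,0], "hand": [0,0,0,0,0,0,0,0,0]}' 20;  python3 - <<'E'
from h import *
im=save('scene','s11.png');im2=save('top','t11.png')
cv2.imwrite('pics/c18.png',np.hstack([cv2.resize(im[130:205,320:395],(400,400)),cv2.resize(im2[185:260,95:170],(400,400))])[:,:,::-1])
E
```

```text
[123, 220] [361, 156] [0.519 0.271 0.083]
[119, 218] [364, 149] [0.516 0.263 0.106]
t: 19.75
tcp_pos: [0.5193, 0.268, 0.0359]
tool_rot: [0.0, 0.708, -0.706, -0.0]
contact_force: [0.1, -1.3, 1.0]
grip_width: -0.0003
```

View pics/c18.png

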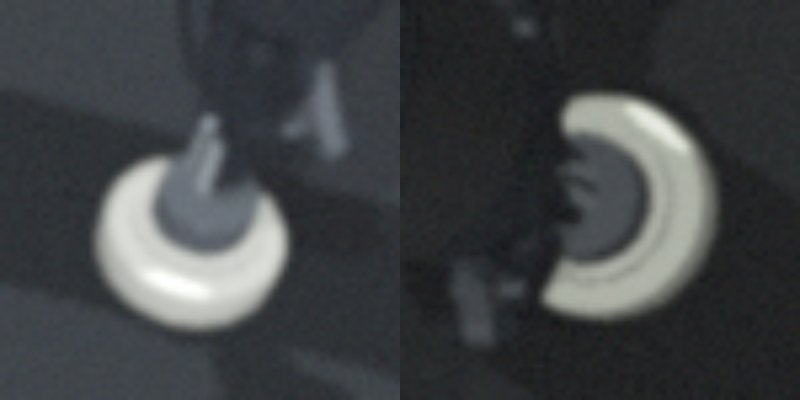

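The tips are over the round key (scene crop (225,190), key centre about (207,205)), clear of the jar. Press.

```bash
python3 -m creep '{"slide": [[0,0,-3],[0,0,-3],[0,0,-2],[0,0,-1],[0,0,-1],[0,0,0]], "turn": [0,0,0,0,0,0], "hand": [0,0,0,0,0,0]}' 20; python3 -m creep '{"slide": [[0,0,-1],[0,0,-1],[0,0,-1],[0,0,-1],[0,0,0]], "turn": [0,0,0,0,0], "hand": [0,0,0,0,0]}' 20
```

```text
t: 20.6
tcp_pos: [0.5194, 0.268, 0.0264]
tool_rot: [0.0, 0.708, -0.706, 0.0]
contact_force: [-2.6, -0.4, 3.3]
grip_width: 0.0005
t: 21.22
tcp_pos: [0.5194, 0.268, 0.0222]
tool_rot: [0.0, 0.708, -0.706, 0.0]
contact_force: [-1.6, -0.4, 2.7]
grip_width: 0.0002
```

```bash
python3 -m creep '{"slide": [[0,0,-1],[0,0,-1],[0,0,-1],[0,0,0]], "turn": [0,0,0,0], "hand": [0,0,0,0]}' 20; python3 -m creep '{"slide": [[0,0,-1],[0,0,-1],[0,0,0]], "turn": [0,0,0], "hand": [0,0,0]}' 20
```

```text
t: 21.72
tcp_pos: [0.5195, 0.268, 0.0192]
tool_rot: [-0.0, 0.708, -0.706, 0.0]
contact_force: [-1.1, -1.6, 3.6]
grip_width: -0.0001
t: 22.1
tcp_pos: [0.5195, 0.2681, 0.0174]
tool_rot: [-0.0, 0.708, -0.706, 0.0]
contact_force: [-2.2, -1.7, 5.4]
grip_width: 0.0001
```

```bash
python3 -m creep '{"slide": [[0,0,-1],[0,0,0]], "turn": [0,0], "hand": [0,0]}' 20; python3 -m creep '{"slide": [[0,0,-1],[0,0,0]], "turn": [0,0], "hand": [0,0]}' 20
```

```text
t: 22.35
tcp_pos: [0.5195, 0.2681, 0.0167]
tool_rot: [-0.0, 0.708, -0.706, 0.0]
contact_force: [-3.9, -1.6, 7.1]
grip_width: 0.0004
t: 22.6
tcp_pos: [0.5195, 0.2681, 0.016]
tool_rot: [-0.0, 0.708, -0.706, 0.0]
contact_force: [-2.9, -1.9, 9.5]
grip_width: 0.0003
```

```bash
python3 -m creep '{"slide": [[0,0,8],[0,0,20],[0,0,30],[0,0,40],[0,0,40],[-20,0,0],[-20,0,0],[-20,0,0],[-20,0,0],[-20,0,0],[0,0,0],[0,0,0]], "turn": [0,0,0,0,0,0,0,0,0,0,0,0], "hand": [0,0,0,0,0,0,0,0,0,0,0,0]}' 20;  python3 - <<'E'
from h import *
im=save('scene','s12.png');im2=save('top','t12.png')
a=[cv2.resize(cv2.imread(f'pics/{f}.png')[130:205,320:395],(400,400),interpolation=cv2.INTER_CUBIC) for f in ('s0','s12')]
cv2.imwrite('pics/c19.png',np.hstack(a))
for n in ['top_square','top_long','top_round','pod_square','pod_long','pod_round','sample_jar','beaker','reagent_bottle']:
  print(n,[(round(d['conf'],2),world(d['point'],'scene').round(3).tolist()) for d in nets.spot_point(n,'scene')[:2]])
E
```

```text
t: 24.1
tcp_pos: [0.4198, 0.2682, 0.1537]
tool_rot: [-0.0, 0.708, -0.706, -0.0]
contact_force: [0.4, -0.9, -0.5]
grip_width: 0.0001
top_square [(0.91, [0.484, -0.278, 0.045])]
top_long [(0.98, [0.644, 0.025, 0.05]), (0.89, [0.471, -0.005, 0.043])]
top_round [(0.81, [0.518, 0.271, 0.039]), (0.71, [0.472, -0.001, 0.04])]
pod_square [(0.95, [0.479, -0.28, 0.001]), (0.69, [0.517, 0.269, -0.003])]
pod_long [(0.83, [0.311, 0.165, -0.002]), (0.76, [0.47, -0.004, -0.002])]
pod_round [(0.98, [0.522, 0.272, -0.005])]
sample_jar [(0.81, [0.474, 0.141, -0.009])]
beaker [(0.74, [0.52, 0.268, 0.039]), (0.57, [0.757, -0.121, 0.003])]
reagent_bottle [(0.94, [0.764, 0.164, -0.001])]
```

View pics/c19.png

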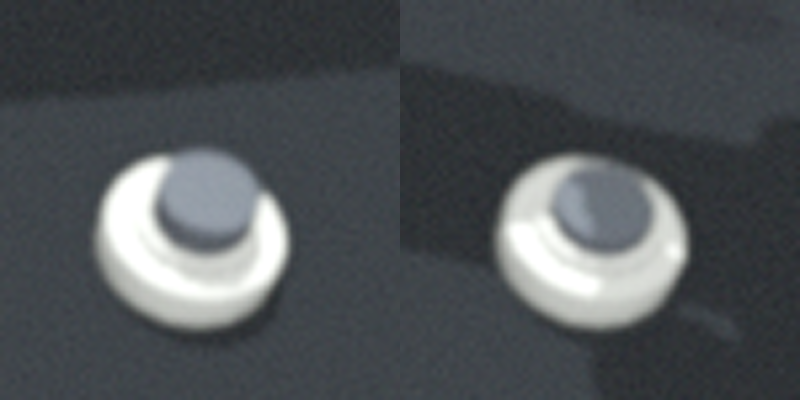

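View pics/s12.png

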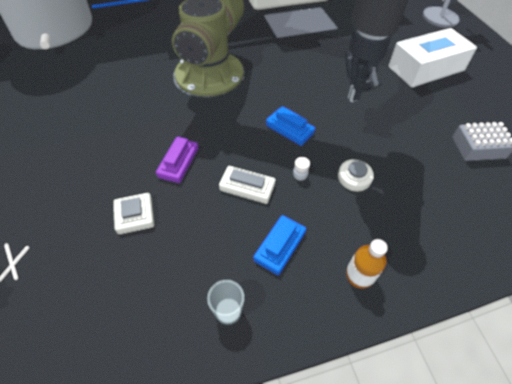

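All three keys are sunk (square (131,210), long (247,180), round (357,170)). The pods and the beaker, bottle and jar stand at their first pixels, and the arm is clear.

```bash
python3 -c "
from cell import order
print(order.close_job())"
```

```text
the job is handed in; nothing more can be done
None
```

I pressed the square, long and round keys in that order with shut fingertips, each down to its stop, then lifted the arm clear and handed the job in at about 25 s of the 54 s allowed.

**Last checks:**
- **Key heights:** the networks put the key tops at about 45 mm (square), 43 mm (long) and 39 mm (round). They started at about 50 mm, 42 mm is expected when fully in, and the estimates are good to about 4 mm.
- **Bystanders and pods:** the pods, jar, beaker and bottle showed no movement in the pictures.
- **Force:** the highest vertical force I read was 9.5 N, against the 20 N limit. Readings come only at the end of each move.
- **Verdict:** the hand-in reported none.

**Disagreements:**
- **Fingertip height:** contact with each key came at a reported TCP height of about 28 mm, where about 51 mm was expected. The reported height seems to read about 23 mm too low. I did not find the cause, so I pressed by contact force and pictures instead.
- **Network slips:** some reports were false, such as a "beaker" on the round pod and blue or purple look-alikes reported as the long pod. I ruled these out from the pictures.

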